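Feed a casting through the sprung lane flap onto the end plunger

ROBOT

A 7-joint arm with a two-finger parallel gripper is mounted at the origin on the work surface. World frame = base frame: x ahead of the robot, y to its left, z up, the work surface at z = 0. Lengths are in m, angles in degrees, forces in N, time in s.
With the tool pointing down it reaches from about 0.425 to 0.875 m from the base axis. Payload 4.7 kg.
Tool frame: the origin (TCP) lies at the very end of the fingers, on their centre line; the grasp point (between the pads) lies 19 mm behind it; z points along the fingers, y is the line along which they close (so a half turn about z gives the same grasp; the last joint's range is limited). The gripper opens to 87 mm and grips with 3 to 60 N. Pads are 19 mm wide; open, the fingers measure 117 mm over their backs; the gripper's body (75 mm by 190 mm) begins 51 mm behind the grasp point.
Start: joints at [68.36, 18.392, -4.016, 83.108, 1.295, 78.541, -3.26], TCP at [0.248, -0.601, 0.223] pointing down, gripper open.
Joint ranges: [-163.93, 163.93], [-17.29, 119.83], [-79.2, 71.16], [3.27, 140.29], [-89.18, 269.18], [5.43, 117.66], [-154.24, 154.24]. Speed limits (degrees/s): [147.25, 147.25, 180, 180, 180, 180, 180].

INTERFACE

Orientations are given as [roll, pitch, yaw] about the fixed x, y, z axes, in that order (R = Rz(yaw) Ry(pitch) Rx(roll)).
In Python, from cell import telemetry, cams, env gives the robot as it stands.
- The arm moves only by the tool arm_command, never from a script. Its argument "series" is text: rows parted by semicolons, each of 5 numbers parted by spaces: the shift along the tool's x, y, z in mm, then the turn about the tool's z in rad, then the closure in counts, from 0 (fully open) to 255 (shut). A call has 1 to 20 rows; each row shifts and turns the commanded pose from where the row before left it, along the tool's axes as they then stand; what a row does not reach is not made up. A row lasts 1/12 s, in which the tool goes at most 41.7 mm and 7.16 degrees, less where a joint would pass 70% of its speed; a pose out of reach is approached as far as the arm can. A call is refused whole if a number of a shift passes 41.7 or a number of a turn 0.125, either way. A call with a gripper value outside its range is refused whole. The fingers move at their own pace and stop on an object; "squeeze" is the grip in N (left out, the last holds). Time passes only in rows, so rows that do not move let the fingers close. It gives the time, the measured TCP pose, the force, the opening and the grip force at its end, in the units of the state.
- telemetry.get_obs(): the state, without advancing time (a new reading comes with each control period).
- cams.read_camera(name): name is "side" or "top"; returns the picture (400x640x3 uint8, blue, green, red); there is no depth.
- cams.calibration(name): a dict with "K" (3x3 intrinsics, pixels), "origin" and "rotation" of the camera in the world. Camera axes: x right, y down, z forward; pixel columns grow to the right and rows downward; lengths in m; the calibration is good to about 2 mm. A picture is of the moment at which its call begins. calibration takes no time and is no camera call.
- env.sign_off(): hands the job in; it is judged then, once.
The state is a dict: "time_s": time; "qpos": joint angles; "joint_velocities": joint speeds; "effort": joint torques, N m; "tool_pos": TCP position; "tool_rot": TCP orientation; "force": force on the tool from outside, world axes, zero at the start; "wrist_torque": the same for the moment, N m; "grip_width": finger opening in m; "grasp_force": force on a finger pad.
Only numpy, scipy, OpenCV 4.12 (cv2) and the standard library are available. Lean on these libraries where they do the work, as an engineer would, in place of code of your own. Each camera call takes 0.05 s, during which the arm holds its last target. There are 200 camera calls.

TASK

Set the blue casting upright on the open apron in front of the orange flap, lengthways in line with the lane. Push it along the deck through the sprung flap and on down the lane until it presses the red end plunger at least half-way in for a moment; where the plunger stands is not measured, so feel for it, and never press on it with more than about 20 N. Then take the gripper out so that the flap shuts behind the casting, and leave the other things on the table where they are.

Things in the scene. Friction and masses are not known exactly. Their poses are not given: they have to be found in the camera images.
- blue_c (a point): Centre (22 mm above its underside) of the blue casting to be fed: a block 60 mm long (its x) by 44 mm wide (its y) and 38 mm high, with a round aluminium boss 34 mm across standing 6 mm higher (44 mm in all), about 0.2 to 0.4 kg. Stands on the table at the start, one of three alike in shape. Its z is up. Either end may lead.
- grey_c (a point): Centre of the grey casting, same shape as the blue one. A bystander: do not disturb.
- red_c (a point): Centre of the red casting, same shape as the blue one. A bystander: do not disturb.
- lane: Feed lane fixed to the table. Origin on the table under the middle of the gateway; x = push direction, z up. Flat level deck, top 12 mm above the table, x -140 to +245 mm, y -57 to +73 mm, no edge at the gateway. Beyond the gateway it is open on top, walls 36 mm high, inner faces at y = -27 and +50 mm. Hinge post beside the gateway: to 64 mm above the table.
- apron (a point): Middle of the open apron on the deck's top, 85 mm before the gateway (lane x = -85, y = 0 mm); axes as the lane's. Apron: x = -140 to -50 mm of the lane, no walls. From there to the gateway stand two flared guides 30 mm high, narrowing from y = -46 to -27 mm and from +71 to +52 mm.
- flap (a joint): Orange flap, rad: 0 shut across the lane at x = 0, 1.5 wide open along the +y wall; swings only to lane +x. Panel 4 mm thick, 16 to 56 mm above the table, upright hinge at y = +44 mm, free edge at y = -26 mm. Spring 0.11 (shut) to 0.24 N m, about 5 N against a pushed casting, pressing it to the -y wall. It shuts only when casting and fingers are out of its 70 mm sweep.
- plunger (a joint): Red plunger pressed in, m: 0 free, 0.010 bottomed. Moves along lane x on a dark block (46 mm above the table, black knob to 64 mm) across the lane; free face at lane x = 150 to 190 mm, different each time, not measured. Disc 28 mm across, centre y = -3 mm, 32 mm above the table. 4 N to start plus 1 N per mm (9 N half-way, 14 N bottomed), rigid beyond; springs back.
- driver: Screwdriver lying to the right; a bystander.
- spanner: Spanner lying to the left; a bystander.
- oil: Yellow bottle, 56 mm across, 130 mm high, at the right, far side; a bystander.
- mug: White mug, 80 mm across, 90 mm high, at the left, far side; a bystander.
- bearing: Steel bearing ring 52 mm across, 16 mm high, lying to the left; a bystander.

How it is judged:
By the outcome, as a careful person would: the job done as asked, in the order asked, and still so for the second after the job is handed in, with the robot touching nothing.
It also fails if it takes over 62 s, if anything falls off the work surface, if the arm or the gripper's body presses on something with over 40 N, if the wrist force passes 120 N, or if a joint passes its speed limit or range.

## Working session

There is one attempt and no reset: what is moved stays moved. The work goes in short steps, Python scripts to look and compute and a tool call to move; the robot and the scene stay as the last step left them, time stands still between calls to the robot, and variables do not carry over. Pictures are saved under pics/ and viewed, at most 10 in all, crops included, and the job is handed in when it is done.

Besides the shell and the picture viewer there is one more tool, called after ">>>" in YAML: its name, and indented under it one key for each argument. arm_command: Moves the arm, as the interface text tells. Its arguments: {"type":"object","properties":{"series":{"type":"string"},"squeeze":{"type":"number"}},"required":["series"]}

```bash
ls; mkdir -p pics; python3 - <<'E'
from cell import telemetry, cams, env
import cv2
for n in("side","top"):
    cv2.imwrite(f"pics/{n}0.png",cams.read_camera(n)); print(cams.calibration(n))
print(telemetry.get_obs())
E
```

```text
pics
{'K': array([[455.3256519 ,   0.        , 312.27471491],
       [  0.        , 455.3256519 , 201.24272566],
       [  0.        ,   0.        ,   1.        ]]), 'origin': array([-0.01075449,  0.6443358 ,  0.73501551]), 'rotation': array([-129.52978374,    0.25650311, -138.9107498 ])}
{'K': array([[393.39429516,   0.        , 318.7307759 ],
       [  0.        , 393.39429516, 197.96555029],
       [  0.        ,   0.        ,   1.        ]]), 'origin': array([0.35211313, 0.00853941, 1.02839279]), 'rotation': array([-168.12042744,    0.3442104 ,  -90.24384995])}
{'time_s': 0.1, 'qpos': array([68.35996442, 18.43318609, -4.01368537, 83.16781284,  1.29531222,
       78.5411701 , -3.26085661]), 'joint_velocities': array([-0.04465471,  0.0336243 ,  0.07588224, -0.20145609,  0.05295145,
       -0.03262464, -0.03082105]), 'effort': array([-9.35311255e-04, -4.92572236e+01, -4.06119442e-01, -3.13399172e+01,
       -6.41707680e-02,  3.95422813e-02,  9.05928755e-05]), 'tool_pos': array([ 0.24794268, -0.60031725,  0.22158994]), 'tool_rot': array([-1.79903072e+02,  6.38761692e-03,  2.24470870e+01]), 'force': array([-0.29429859,  0.22054344,  0.15570007]), 'wrist_torque': array([ 0.04412435, -0.01214892,  0.03226179]), 'grasp_force': 0.0, 'grip_width': 0.08725643829267528}
```

View pics/top0.png

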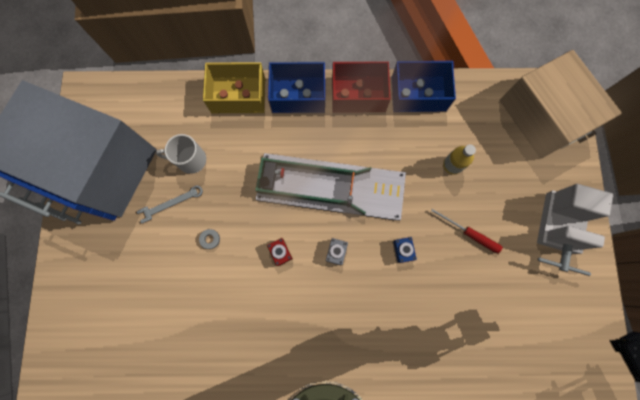

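View pics/side0.png

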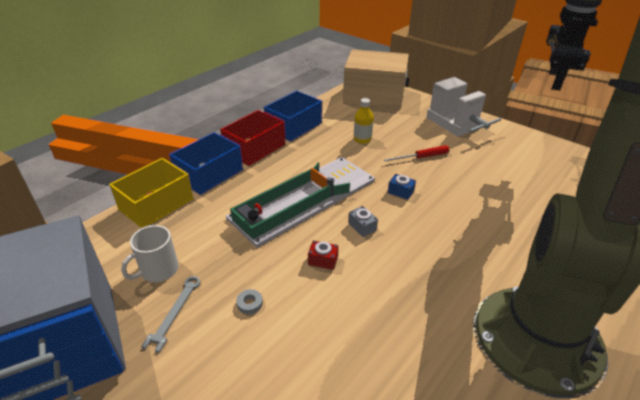

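The top view shows the blue casting at about (404,250), the apron at (385,190), the flap at (352,185) and the plunger at (280,174). The side view shows blue at (402,185) and the flap at (322,177). I'll enlarge both.

```bash
python3 - <<'E'
import cv2,numpy as np
a=cv2.imread("pics/top0.png")[148:268,250:420]; b=cv2.imread("pics/side0.png")[150:250,220:420]
cv2.imwrite("pics/tc.png",cv2.resize(a,None,fx=4.7,fy=4.7,interpolation=cv2.INTER_CUBIC))
cv2.imwrite("pics/sc.png",cv2.resize(b,None,fx=4,fy=4,interpolation=cv2.INTER_CUBIC))
E
```

```text
(no output)
```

View pics/tc.png

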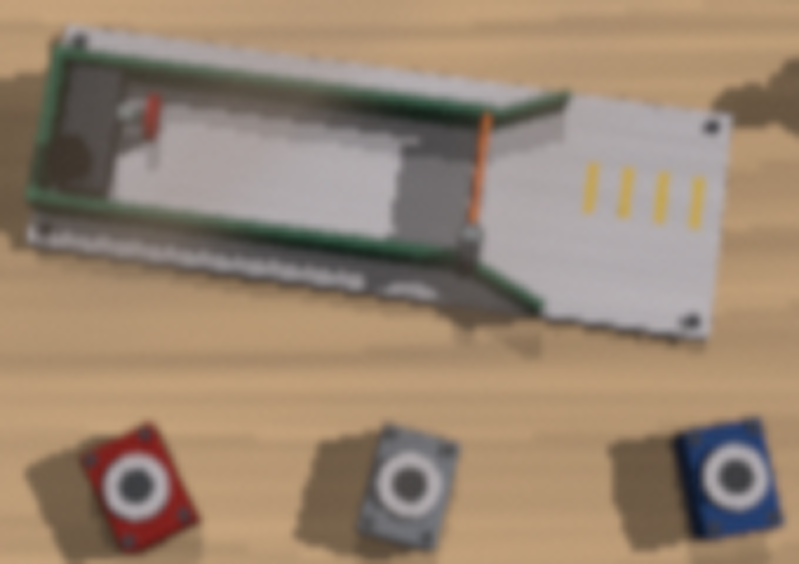

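View pics/sc.png

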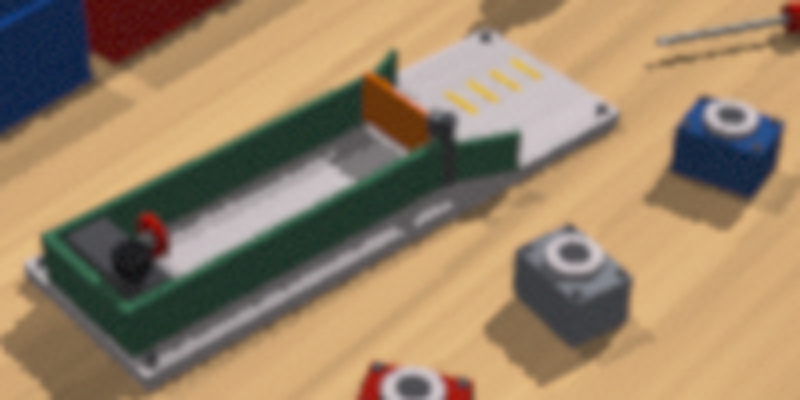

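Crops: in tc the deck corners are at (730,117), (708,342), (30,240) and (68,30), and the blue boss is at (737,477). In sc the deck corners are at (485,33), (618,118), (150,385) and (30,268), and the boss is at (731,117). The flap is shut, and lane +x points to image-left.

```bash
cat > h.py <<'E'
import numpy as np,cv2
from scipy.spatial.transform import Rotation as R
from cell import telemetry, cams, env
def ray(n,p):
    c=cams.calibration(n); d=R.from_euler('xyz',c['rotation'],degrees=True).as_matrix()@np.linalg.inv(c['K'])@[p[0],p[1],1]
    return np.array(c['origin']),d/np.linalg.norm(d)
def plane(n,p,z):
    o,d=ray(n,p); return o+d*(z-o[2])/d[2]
def tri(p,q):
    o,d=ray('top',p);u,e=ray('side',q)
    s=np.linalg.lstsq(np.c_[d,-e],u-o,rcond=None)[0]; a,b=o+s[0]*d,u+s[1]*e
    return (a+b)/2,np.linalg.norm(a-b)
def tc(p): return (np.array(p)+.5)/4.7-.5+[250,148]
def sc(p): return (np.array(p)+.5)/4-.5+[220,150]
E
python3 - <<'E'
from h import *
np.set_printoptions(precision=4,suppress=True)
T=[(730,117),(708,342),(30,240),(68,30)];S=[(485,33),(618,118),(150,385),(30,268)]
L=np.array([(-.14,-.057),(-.14,.073),(.245,.073),(.245,-.057)])
W=[]
for t,s in zip(T,S):
    p,e=tri(tc(t),sc(s)); W.append(p); print("deck",p,e,plane('top',tc(t),.012),plane('side',sc(s),.012))
def fit(P):
    P=np.array(P)[:,:2]; l=L-L.mean(0);w=P-P.mean(0)
    a=np.arctan2((l[:,0]*w[:,1]-l[:,1]*w[:,0]).sum(),(l*w).sum()); r=np.array([[np.cos(a),-np.sin(a)],[np.sin(a),np.cos(a)]])
    o=P.mean(0)-r@L.mean(0); print("lane",np.degrees(a),"org",o,"res",P-(o+L@r.T)); return o,r
fit(W);fit([plane('top',tc(t),.012) for t in T]);fit([plane('side',sc(s),.012) for s in S])
p,e=tri(tc((737,477)),sc((731,117)));print("boss",p,e,plane('top',tc((737,477)),.044),plane('side',sc((731,117)),.044))
# blue mask
for n,b in(("top",(380,225,430,275)),("side",(375,160,430,215))):
    im=cv2.imread(f"pics/{n}0.png")[b[1]:b[3],b[0]:b[2]]; h=cv2.cvtColor(im,cv2.COLOR_BGR2HSV)
    m=cv2.inRange(h,(100,120,95 if n=="top" else 40),(130,255,255)); c=max(cv2.findContours(m,0,2)[0],key=cv2.contourArea)
    r=cv2.minAreaRect(c); q=cv2.boxPoints(r)+[b[0],b[1]]; print(n,r)
    if n=="top":
        P=[plane(n,x,.038)[:2] for x in q]; print(np.array(P),np.mean(P,0))
        for i in range(4): d=P[(i+1)%4]-P[i]; print(np.linalg.norm(d),np.degrees(np.arctan2(d[1],d[0])))
# hand-read top corners
C=[plane('top',tc(x),.038)[:2] for x in((690,432),(760,418),(783,525),(700,540))]
print(np.array(C),np.mean(C,0))
for i in range(4): d=C[(i+1)%4]-C[i]; print(np.linalg.norm(d),np.degrees(np.arctan2(d[1],d[0])))
E
```

```text
deck [ 0.6364 -0.2176  0.0069] 0.0017397907797343116 [ 0.6342 -0.217   0.012 ] [ 0.6327 -0.2113  0.012 ]
deck [ 0.5075 -0.199   0.005 ] 0.0031819629532970203 [ 0.5051 -0.1984  0.012 ] [ 0.504  -0.1902  0.012 ]
deck [0.5654 0.18   0.0041] 0.0027741525756178336 [0.565  0.1795 0.012 ] [0.5579 0.1844 0.012 ]
deck [0.6888 0.1611 0.0082] 0.0019094305601119192 [0.6884 0.1611 0.012 ] [0.6842 0.1633 0.012 ]
lane 81.69866508645696 org [ 0.5999 -0.072 ] res [[ 0.0003  0.0011]
 [ 0.0001  0.001 ]
 [ 0.0024 -0.001 ]
 [-0.0028 -0.0011]]
lane 81.45174022811666 org [ 0.5983 -0.0718] res [[ 0.0004  0.0017]
 [-0.0002  0.001 ]
 [ 0.0025 -0.0018]
 [-0.0027 -0.0009]]
lane 81.85262026486933 org [ 0.5952 -0.0666] res [[ 0.001   0.0019]
 [ 0.0009  0.0046]
 [ 0.0003 -0.0019]
 [-0.0022 -0.0046]]
boss [ 0.4288 -0.2041  0.0415] 0.0010706285469877785 [ 0.4281 -0.2038  0.044 ] [ 0.4277 -0.2008  0.044 ]
top ((27.306354522705078, 32.491329193115234), (5.1699442863464355, 14.293375968933105), 81.25383758544922)
[[ 0.4115 -0.1879]
 [ 0.4167 -0.2234]
 [ 0.4041 -0.2247]
 [ 0.3989 -0.1893]] [ 0.4078 -0.2063]
0.03582806798400688 -81.63934104460164
0.0126836334327166 -174.24662660541978
0.03573253491715136 98.34217529102192
0.012668127688238077 6.182646599968565
side ((25.823528289794922, 26.705883026123047), (23.283418655395508, 17.947635650634766), 14.03624439239502)
[[ 0.4527 -0.1812]
 [ 0.46   -0.219 ]
 [ 0.4032 -0.2282]
 [ 0.3956 -0.1839]] [ 0.4279 -0.2031]
0.038482379135955376 -79.04752018250583
0.05747837049693501 -170.8190093812279
0.044888376440098715 99.80120521831974
0.05713667436401365 2.72771347336788
```

Blue sits at about (0.428, -0.203) with yaw about 9.5°. The lane origin is about (0.598, -0.071) with yaw 81.6°. Moving above blue.

>>> arm_command:
  series: "22.8 -21.3 7 0 0;22.8 -21.3 7 0 0;22.8 -21.3 7 0 0;22.8 -21.3 7 0 0;22.8 -21.3 7 0 0;22.8 -21.3 7 0 0;22.8 -21.3 7 0 0;22.8 -21.3 7 0 0;22.8 -21.3 7 0 0;22.8 -21.3 7 0 0;22.8 -21.3 7 0 0;22.8 -21.3 7 0 0;22.8 -21.3 7 0 0;22.8 -21.3 7 0 0;0 0 0 0.113 0;0 0 0 0.113 0;0 0 0 0 0;0 0 0 0 0;0 0 0 0 0"
  squeeze: 25

```text
time_s: 1.68
tool_pos: [0.4291, -0.2036, 0.1245]
tool_rot: [-180.0, 0.0, 9.6]
force: [0.2, -0.1, 0.5]
grip_width: 0.0867
grasp_force: 0.0
```

>>> arm_command:
  series: "0 0 20 0 0;0 0 20 0 0;0 0 20 0 0;0 0 20 0 0;0 0 15 0 0;0 0 10 0 0;0 0 5 0 0;0 0 4 0 0;0 0 0 0 0;0 0 0 0 255;0 0 0 0 255;0 0 0 0 255;0 0 0 0 255;0 0 0 0 255;0 0 0 0 255;0 0 0 0 255;0 0 0 0 255;0 0 0 0 255;0 0 0 0 255"
  squeeze: 25

```text
time_s: 3.27
tool_pos: [0.4294, -0.2034, 0.0106]
tool_rot: [180.0, 0.0, 9.5]
force: [-0.6, -0.8, 1.0]
grip_width: 0.0437
grasp_force: 25.0
```

```bash
python3 - <<'E'
from h import *
a=cams.read_camera("top")[220:280,370:440]; b=cams.read_camera("side")[110:220,340:470]
a=cv2.resize(a,(467,400),interpolation=2); b=cv2.resize(b,None,fx=400/110,fy=400/110,interpolation=2)[:, :330]
cv2.imwrite("pics/g.png",np.hstack([a,b]))
E
```

```text
(no output)
```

View pics/g.png

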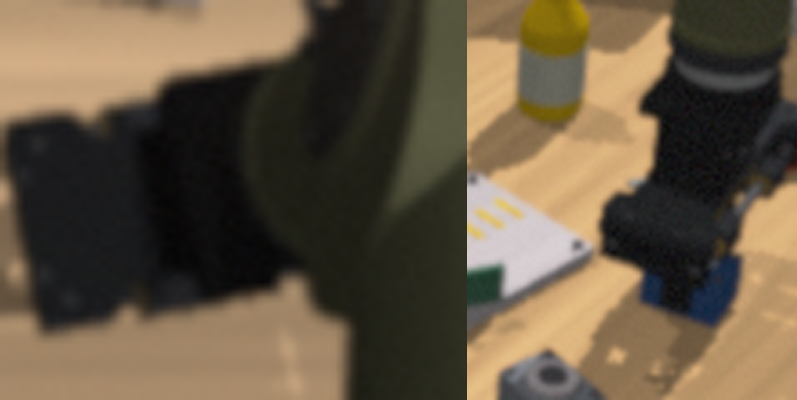

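Grip width is 43.7 mm, so blue is held across its width. Lifting it, carrying it and turning it in line with the lane.

>>> arm_command:
  series: "0 0 -15 0 255;0 0 -25 0 255;0 0 -30 0 255;10 -1.4 0 0 255;25 -3.4 0 0 255;32 -4.3 0 0 255;32 -4.3 0 0 255;32 -4.3 0 0 255;21 -2.8 0 0 255;10 -1.4 0 0 255;0 0 0 0 255;0 0 0 0 255"

```text
time_s: 4.37
tool_pos: [0.5843, -0.1546, 0.0791]
tool_rot: [-179.9, 0.2, 9.5]
force: [-0.1, -0.6, -3.9]
grip_width: 0.0441
grasp_force: 25.0
```

>>> arm_command:
  series: "0 0 0 -0.05 255;0 0 0 -0.1 255;0 0 0 -0.11 255;0 0 0 -0.11 255;0 0 0 -0.11 255;0 0 0 -0.11 255;0 0 0 -0.11 255;0 0 0 -0.11 255;0 0 0 -0.11 255;0 0 0 -0.11 255;0 0 0 -0.11 255;0 0 0 -0.08 255;0 0 0 -0.038 255;0 0 0 0 255;0 0 0 0 255;0 0 0 0 255"

```text
time_s: 5.7
tool_pos: [0.5845, -0.1558, 0.0803]
tool_rot: [-180.0, 0.1, 81.5]
force: [-0.1, 0.7, -3.1]
grip_width: 0.044
grasp_force: 25.0
```

```bash
python3 - <<'E'
from h import *
cv2.imwrite("pics/t1.png",cams.read_camera("top"))
b=cams.read_camera("side")[110:260,220:440]; cv2.imwrite("pics/s1.png",cv2.resize(b,None,fx=3.6,fy=3.6,interpolation=2))
o=telemetry.get_obs();print(o['qpos'],o['tool_pos'],o['tool_rot'])
E
```

```text
[ 43.05841191  23.59415556 -37.66061165  97.99326138  15.85142687
  63.83968134  -7.83672115] [ 0.58503512 -0.15531727  0.08052925] [-1.79983821e+02  3.65250211e-02  8.15152114e+01]
```

View pics/s1.png

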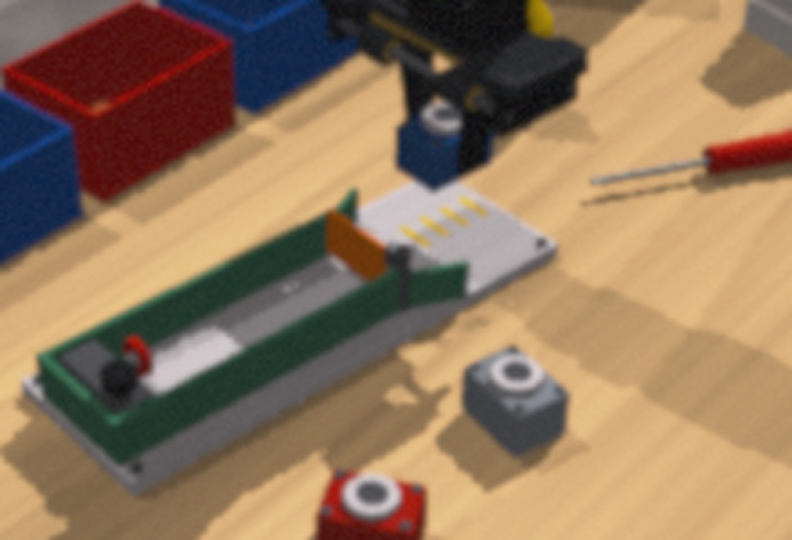

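Blue hangs over the apron in line with the lane, and the flap is at (355,245) in the crop. Lowering.

>>> arm_command:
  series: "0 0 15 0 255;0 0 20 0 255;0 0 12 0 255;0 0 6 0 255;0 0 2 0 255;0 0 0 0 255;0 0 0 0 255;0 0 0 0 255"

```text
time_s: 6.47
tool_pos: [0.5863, -0.1551, 0.0266]
tool_rot: [179.9, 0.0, 81.6]
force: [0.3, -0.3, -3.1]
grip_width: 0.0438
grasp_force: 25.0
```

>>> arm_command:
  series: "0 0 1 0 255;0 0 1 0 255;0 0 0 0 255;0 0 0 0 255"

```text
time_s: 6.8
tool_pos: [0.5855, -0.155, 0.0236]
tool_rot: [180.0, 0.0, 81.6]
force: [0.2, 1.0, -3.4]
grip_width: 0.0439
grasp_force: 25.0
```

>>> arm_command:
  series: "0 0 0.6 0 255;0 0 0.6 0 255;0 0 0 0 255;0 0 0 0 255"

```text
time_s: 7.13
tool_pos: [0.5856, -0.155, 0.0227]
tool_rot: [180.0, 0.0, 81.6]
force: [-0.8, 0.6, 1.1]
grip_width: 0.0438
grasp_force: 25.0
```

Set down (the deck contact matches 12 mm). Releasing, rising and backing off.

>>> arm_command:
  series: "0 0 0 0 180;0 0 0 0 100;0 0 0 0 0;0 0 0 0 0;0 0 0 0 0;0 0 -10 0 0;0 0 -25 0 0;0 0 -35 0 0;0 0 -20 0 0;-15 0 0 0 255;-25 0 0 0 255;-25 0 0 0 255;-10 0 0 0 255;0 0 0 0 255;0 0 0 0 255;0 0 0 0 255;0 0 0 0 255"

```text
time_s: 8.55
tool_pos: [0.5751, -0.2266, 0.1125]
tool_rot: [180.0, -0.1, 81.8]
force: [0.2, 0.3, -0.4]
grip_width: 0.0414
grasp_force: 0.0
```

```bash
python3 - <<'E'
from h import *
a=cams.read_camera("top")
cv2.imwrite("pics/t2f.png",a); cv2.imwrite("pics/t2.png",cv2.resize(a[140:240,320:490],None,fx=4.7,fy=4.7,interpolation=2))
b=cams.read_camera("side");cv2.imwrite("pics/s2f.png",b); cv2.imwrite("pics/s2.png",cv2.resize(b[120:220,290:420],None,fx=5.5,fy=5.5,interpolation=2))
print(plane('top',(460,157),.1),plane('top',(432,210),.01),plane('top',(455,173),0))
E
```

```text
[ 0.64850243 -0.33469257  0.1       ] [ 0.53246221 -0.28332679  0.01      ] [ 0.63536861 -0.35466149  0.        ]
```

View pics/t2.png

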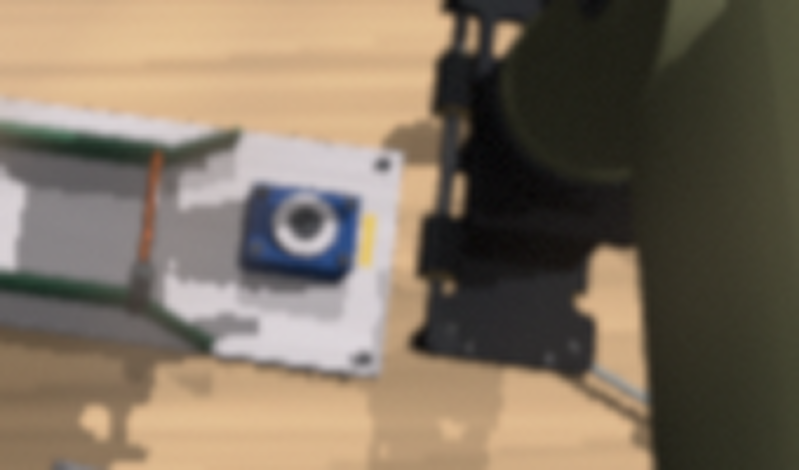

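View pics/s2.png

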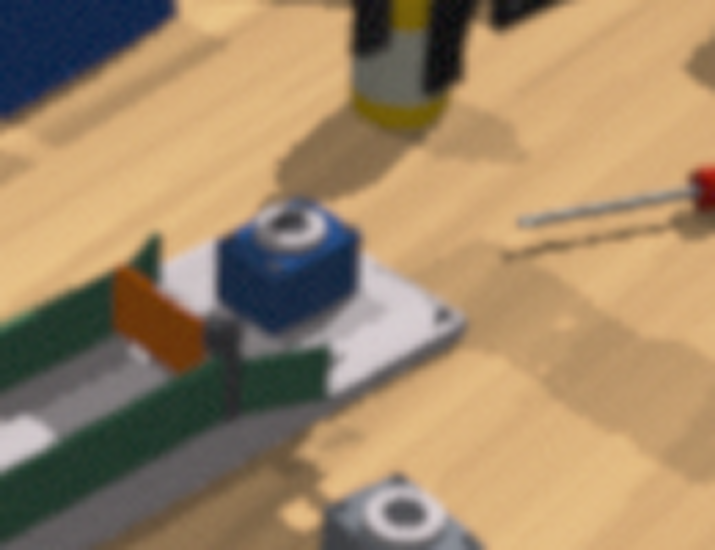

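The casting stands upright on the apron: boss at t2 (306,222), flap top edge from (157,152) to (143,270). I'll check the alignment.

```bash
python3 - <<'E'
from h import *
f=lambda p:(np.array(p)+.5)/4.7-.5+[320,140]
for o,a in(([.598,-.071],81.6),):
  a=np.radians(a);r=np.array([[np.cos(a),np.sin(a)],[-np.sin(a),np.cos(a)]])
  L=lambda p,z:np.round(1e3*r@(plane('top',f(p),z)[:2]-o),1)
  print("boss",L((306,222),.056),"flap",L((157,152),.056),L((143,265),.056))
  print("corners",[L(p,.05) for p in((255,185),(358,195),(350,283))],"deck",L((403,152),.012),L((380,378),.012))
E
```

```text
boss [-84.2   1.1] flap [  0.3 -26.5] [-0. 37.]
corners [array([-55.2, -17.2]), array([-111.4,  -19.5]), array([-112.1,   29.9])] deck [-140.1  -58.9] [-140.1   72.3]
```

Casting at lane (-84, 1), square with the lane. Closing the fingers, lowering behind it and starting to push.

>>> arm_command:
  series: "0 0 0 0 255;0 1 10 0 255;0 1 25 0 255;0 0 30 0 255;0 0 17 0 255;0 0 8 0 255;0 0 2 0 255;0 0 0 0 255;0 0 0 0 255;0 0 0 0 255"

```text
time_s: 9.48
tool_pos: [0.5777, -0.2298, 0.0219]
tool_rot: [179.9, 0.0, 81.6]
force: [0.5, 0.5, -0.4]
grip_width: 0.0005
grasp_force: 0.0
```

>>> arm_command:
  series: "6 0 0 0 255;6 0 0 0 255;5 0 0 0 255;3 0 0 0 255;3 0 0 0 255;3 0 0 0 255;3 0 0 0 255;3 0 0 0 255;4 0 0 0 255;5 0 0 0 255;5 0 0 0 255;5 0 0 0 255;5 0 0 0 255;5 0 0 0 255;5 0 0 0 255;5 0 0 0 255"

```text
time_s: 10.82
tool_pos: [0.5869, -0.1586, 0.0203]
tool_rot: [-180.0, 0.0, 81.6]
force: [-1.0, -1.7, -0.2]
grip_width: 0.0006
grasp_force: 0.8
```

>>> arm_command:
  series: "5 0 0 0 255;5 0 0 0 255;4 0 0 0 255;4 0 0 0 255;4 0 0 0 255;4 0 0 0 255;4 0 0 0 255;4 0 0 0 255;4 0 0 0 255;4 0 0 0 255;4 0 0 0 255;4 0 0 0 255"

```text
time_s: 11.82
tool_pos: [0.5956, -0.1164, 0.0212]
tool_rot: [179.7, 0.4, 81.3]
force: [1.3, -6.6, -1.9]
grip_width: 0.0005
grasp_force: 3.0
```

```bash
python3 - <<'E'
from h import *
a=cams.read_camera("top");b=cams.read_camera("side")
cv2.imwrite("pics/p3.png",np.hstack([cv2.resize(a[150:220,250:350],(400,280),interpolation=2),cv2.resize(b[140:250,220:360],(357,280),interpolation=2)]))
E
```

```text
(no output)
```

View pics/p3.png

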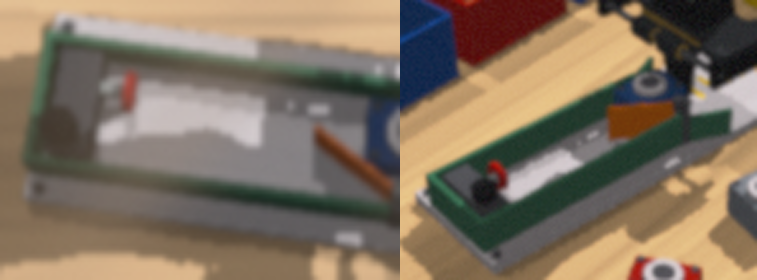

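Flap swung open at top (355,160) by the casting, which is going in straight. I estimate the plunger face roughly from the first picture.

```bash
python3 - <<'E'
from h import *
a=np.radians(81.6);r=np.array([[np.cos(a),np.sin(a)],[-np.sin(a),np.cos(a)]])
for p,z in(((160,97),.046),((160,117),.032),((155,137),.018)): print(1e3*r@(plane('top',tc(p),z)[:2]-[.598,-.071]))
E
```

```text
[179.22708792 -14.06840531]
[179.31492063  -6.44706517]
[182.15873938   1.83929151]
```

>>> arm_command:
  series: "4 0 0 0 255;5 0 0 0 255;5 0 0 0 255;5 0 0 0 255;5 0 0 0 255;5 0 0 0 255;5 0 0 0 255;5 0 0 0 255;5 0 0 0 255;5 0 0 0 255;5 0 0 0 255;5 0 0 0 255"

```text
time_s: 12.92
tool_pos: [0.6037, -0.0531, 0.0207]
tool_rot: [179.9, 0.1, 81.5]
force: [2.3, -4.7, 0.1]
grip_width: 0.0004
grasp_force: 2.0
```

>>> arm_command:
  series: "5 0 0 0 255;5 0 0 0 255;5 0 0 0 255;5 0 0 0 255;5 0 0 0 255;5 0 0 0 255;5 0 0 0 255;5 0 0 0 255;5 0 0 0 255;5 0 0 0 255;5 0 0 0 255;5 0 0 0 255;4 0 0 0 255;3 0 0 0 255;2 0 0 0 255;0 0 0 0 255"

```text
time_s: 14.25
tool_pos: [0.6127, 0.018, 0.0202]
tool_rot: [-180.0, -0.0, 81.6]
force: [-0.4, -2.0, 1.1]
grip_width: 0.0006
grasp_force: 1.0
```

>>> arm_command:
  series: "2 0 0 0 255;2 0 0 0 255;1 0 0 0 255;0 0 0 0 255"

```text
time_s: 14.58
tool_pos: [0.6135, 0.0226, 0.0201]
tool_rot: [-180.0, -0.0, 81.6]
force: [0.5, -1.8, 0.8]
grip_width: 0.0004
grasp_force: 0.9
```

>>> arm_command:
  series: "1.5 0 0 0 255;1.5 0 0 0 255;1.5 0 0 0 255;1.5 0 0 0 255;0 0 0 0 255"

```text
time_s: 15.0
tool_pos: [0.6144, 0.0288, 0.0201]
tool_rot: [-180.0, -0.1, 81.6]
force: [-0.2, -1.4, -0.5]
grip_width: 0.0
grasp_force: 0.4
```

>>> arm_command:
  series: "1 0 0 0 255;1 0 0 0 255;1 0 0 0 255;0 0 0 0 255"

```text
time_s: 15.33
tool_pos: [0.6149, 0.0313, 0.0202]
tool_rot: [-180.0, -0.0, 81.6]
force: [0.3, -0.4, -0.7]
grip_width: 0.0006
grasp_force: 0.3
```

>>> arm_command:
  series: "1 0 0 0 255;1 0 0 0 255;1 0 0 0 255;0 0 0 0 255"

```text
time_s: 15.67
tool_pos: [0.6154, 0.0341, 0.0203]
tool_rot: [180.0, -0.0, 81.6]
force: [0.1, -0.5, 0.3]
grip_width: 0.0006
grasp_force: 0.4
```

>>> arm_command:
  series: "1 0 0 0 255;1 0 0 0 255;1 0 0 0 255;0 0 0 0 255"

```text
time_s: 16.0
tool_pos: [0.6159, 0.0367, 0.0203]
tool_rot: [180.0, 0.0, 81.6]
force: [-0.5, -1.7, -0.6]
grip_width: 0.0004
grasp_force: 0.8
```

>>> arm_command:
  series: "1 0 0 0 255;1 0 0 0 255;0 0 0 0 255"

```text
time_s: 16.25
tool_pos: [0.6159, 0.0367, 0.0204]
tool_rot: [-180.0, 0.2, 81.5]
force: [-1.4, -5.4, 2.3]
grip_width: 0.0002
grasp_force: 2.7
```

>>> arm_command:
  series: "1 0 0 0 255;1 0 0 0 255;0 0 0 0 255"

```text
time_s: 16.5
tool_pos: [0.6161, 0.0373, 0.0204]
tool_rot: [-180.0, 0.3, 81.5]
force: [-1.9, -7.0, 2.5]
grip_width: 0.0
grasp_force: 3.8
```

Contact with the plunger is at TCP y≈0.0367. Pressing on about 7 mm and watching the force.

>>> arm_command:
  series: "1 0 0 0 255;1 0 0 0 255;1 0 0 0 255;0 0 0 0 255"

```text
time_s: 16.83
tool_pos: [0.6164, 0.0388, 0.0204]
tool_rot: [-179.9, 0.4, 81.4]
force: [-2.9, -9.5, 3.9]
grip_width: 0.0005
grasp_force: 5.0
```

>>> arm_command:
  series: "1 0 0 0 255;1 0 0 0 255;1 0 0 0 255;0 0 0 0 255"

```text
time_s: 17.17
tool_pos: [0.6166, 0.0402, 0.0204]
tool_rot: [-179.9, 0.5, 81.4]
force: [-3.6, -11.7, 5.9]
grip_width: 0.0007
grasp_force: 6.1
```

>>> arm_command:
  series: "1 0 -0.7 0 255;1 0 -0.7 0 255;1 0 0 0 255;0 0 0 0 255"

```text
time_s: 17.5
tool_pos: [0.6168, 0.0436, 0.0208]
tool_rot: [-179.9, 0.4, 81.4]
force: [-2.0, -10.4, -0.0]
grip_width: 0.0002
grasp_force: 5.4
```

>>> arm_command:
  series: "1 0 -0.5 0 255;1 0 -0.5 0 255;0 0 0 0 255"

```text
time_s: 17.75
tool_pos: [0.6168, 0.0447, 0.0213]
tool_rot: [-179.8, 0.5, 81.4]
force: [-1.9, -11.6, -2.8]
grip_width: 0.0004
grasp_force: 5.8
```

>>> arm_command:
  series: "1 0 0 0 255;0 0 0 0 255;0 0 0 0 255;0 0 0 0 255"

```text
time_s: 18.08
tool_pos: [0.6169, 0.0452, 0.0212]
tool_rot: [-179.8, 0.5, 81.3]
force: [-1.9, -11.9, -2.9]
grip_width: 0.0006
grasp_force: 6.1
```

```bash
python3 - <<'E'
from h import *
cv2.imwrite("pics/s4.png",cams.read_camera("side")); cv2.imwrite("pics/t4.png",cams.read_camera("top"))
def m(f):
    im=cv2.imread(f)[195:225,238:290] ; h=cv2.cvtColor(im,cv2.COLOR_BGR2HSV)
    k=cv2.inRange(h,(0,140,90),(8,255,255))|cv2.inRange(h,(172,140,90),(180,255,255)); M=cv2.moments(k,True)
    return M['m00'], M['m10']/max(M['m00'],1)+238, M['m01']/max(M['m00'],1)+195
print(m("pics/side0.png"),m("pics/s4.png"))
E
```

```text
(29.0, 257.9655172413793, 206.06896551724137) (13.0, 255.0, 207.3846153846154)
```

>>> arm_command:
  series: "1 0 0 0 255;0.5 0 0 0 255;0 0 0 0 255;0 0 0 0 255;0 0 0 0 255"

```text
time_s: 18.6
tool_pos: [0.6171, 0.046, 0.0212]
tool_rot: [-179.8, 0.6, 81.3]
force: [-1.6, -13.5, -1.8]
grip_width: 0.0005
grasp_force: 6.7
```

>>> arm_command:
  series: "-3 0 0 0 255;-4 0 0 0 255;-4 0 0 0 255;-4 0 0 0 255;-4 0 0 0 255;-4 0 0 0 255;0 0 0 0 255;0 0 0 0 255"

```text
time_s: 19.27
tool_pos: [0.6155, 0.0322, 0.0232]
tool_rot: [179.9, -0.1, 81.6]
force: [-0.1, 0.8, 0.4]
grip_width: 0.0005
grasp_force: 0.0
```

>>> arm_command:
  series: "0 0 -8 0 255;0 0 -20 0 255;0 0 -35 0 255;0 0 -35 0 255;0 0 -35 0 255;0 0 -20 0 255;-20 0 0 0 255;-35 0 0 0 255;-35 0 0 0 255;-35 0 0 0 255;-35 0 0 0 255;-35 0 0 0 255;-20 0 0 0 255;0 0 0 0 255;0 0 0 0 255;0 0 0 0 255"

```text
time_s: 20.6
tool_pos: [0.5842, -0.1795, 0.1763]
tool_rot: [180.0, -0.1, 81.7]
force: [0.4, 0.0, 0.5]
grip_width: 0.0009
grasp_force: 0.0
```

```bash
python3 - <<'E'
from h import *
a=cams.read_camera("top");b=cams.read_camera("side")
cv2.imwrite("pics/p5.png",np.hstack([cv2.resize(a[140:270,240:370],(400,400),interpolation=2),cv2.resize(b[150:280,220:350],(400,400),interpolation=2)]))
E
```

```text
(no output)
```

View pics/p5.png

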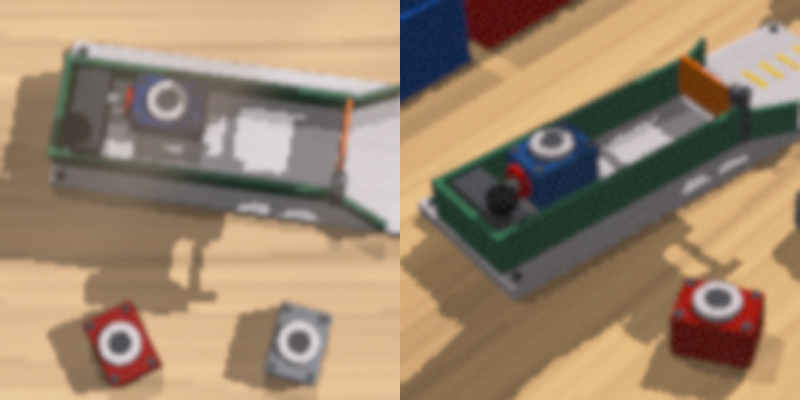

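The casting is upright against the plunger, boss at (167,98). The flap is shut at (346,135), and the red and grey castings have not moved.

```bash
python3 -c "
from cell import env
print(env.sign_off())"
```

```text
the job is handed in; nothing more can be done
None
```

The blue casting was set on the apron, then pushed through the flap until it pressed the plunger an estimated 8–9 mm, past half-way, at no more than about 14 N; the gripper is out, the flap is shut, the grey and red castings are unmoved in the last picture (the other bystanders were out of frame and not re-checked), and the job was handed in at about 21 s.

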